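# Set a lens focus dial by four clicks and lock it

## Task

On the aluminium focus jig, push one of the lugs of the click-stop dial with a fingertip to turn the dial clockwise (seen from above) by exactly four clicks from where it stands, never going past the fourth click. Then push the locking slide towards the dial until it is fully home, and take the hand away. Only push, gently: do not pinch or grip the dial or the slide, and leave the camera modules and other loose things standing where they are.

Things in the scene. Friction and masses are not known exactly. Their poses are not given: they have to be found in the camera images.
- focus_dial (a joint): Dial angle (rad), growing clockwise seen from above. Eight stops at 0, 0.524, ... 3.665 (30 degrees apart), hard ends -0.15 and 3.82; starts at rest in one of the first three. About 4 N on a lug turns it; past half way it snaps ahead of the finger into the next stop, short of it it falls back. At 0 the index lug points along the jig's +x; at q it is turned q clockwise from there.
- dial_axis (a point): Fixed point on the dial's vertical axis at the plate's top face (24 mm above the bench), with the jig's axes. The dial is a black disc, radius 28 mm, with a lens (radius 15 mm, top 70 mm above the bench) on its middle. Four lugs 90 degrees apart reach from 28 to 62 mm from the axis, each 10 mm wide with upright sides from 28 to 50 mm above the bench.
- index_lug (a point): Point on top of the index lug (the one lug with a white line on top), 50 mm from the dial axis, 50 mm above the bench. It turns with the dial. Push a lug near its outer end: a finger rubbing on the disc itself drags the dial along by friction.
- jig: Focus jig fixed to the bench: aluminium plate 140 mm (x) by 310 mm (y), 24 mm thick, its middle 20 mm to +y of the origin. Origin on the dial axis, on the bench; z up. Black marks on the plate 65 mm from the axis show the index lug's direction at the eight stops. The locking slide lies to +y of the dial, a clamped circuit board (39 mm high) to -y.
- lock_slide (a joint): Travel (m) of the locking slide: 0 fully back, 0.020 fully home against its stop; it moves along the jig's -y, towards the dial axis. It starts 0 to 5 mm from fully back, stays where it is left, and takes about 2 N to push.
- lock_top (a point): Centre of the top of the slide's block: dark steel, 40 mm wide (jig x), 16 mm thick (jig y), from 26 to 52 mm above the bench, 125 mm from the dial axis along jig +y at travel 0, 105 mm when home. A finger behind it (its +y side) pushes it home. Two low guides beside it, 32 mm above the bench, end 155 mm from the axis.
- module_a: Bystander: loose camera module standing lens down, 40 mm square black circuit board on a black lens 30 mm across, about 40 mm tall. Origin at the centre of its underside.
- module_b: Bystander: loose camera module standing lens down, 40 mm square black circuit board on a black lens 30 mm across, about 40 mm tall. Origin at the centre of its underside.
- module_c: Bystander: loose camera module standing lens down, 40 mm square black circuit board on a black lens 30 mm across, about 40 mm tall. Origin at the centre of its underside.
- module_d: Bystander: loose camera module standing lens down, 40 mm square black circuit board on a black lens 30 mm across, about 40 mm tall. Origin at the centre of its underside.
- glue_bottle: Bystander: loose red plastic bottle, 42 mm across, 120 mm tall. Origin at the centre of its underside.
- screwdriver: Bystander: loose screwdriver lying on the bench. Origin at its underside.
- screw_cup: Bystander: loose small steel cup, 60 mm across, 35 mm tall. Origin at the centre of its underside.

How it is judged:
By the outcome, as a careful person would: the job done as asked, in the order asked, and still so for the second after the job is handed in, with the robot touching nothing.
It also fails if it takes over 64 s, if anything falls off the work surface, if the arm or the gripper's body presses on something with over 40 N, if the wrist force passes 120 N, or if a joint passes its speed limit or range.

## Robot

A 6-joint arm with a two-finger parallel gripper is mounted at the origin on the work surface. World frame = base frame: x ahead of the robot, y to its left, z up, the work surface at z = 0. Lengths are in m, angles in rad, forces in N, time in s.
With the tool pointing down it reaches from about 0.4 to 0.825 m from the base axis. Payload 7 kg.
Tool frame: the origin (TCP) lies at the very end of the fingers, on their centre line; the grasp point (between the pads) lies 19 mm behind it; z points along the fingers, y is the line along which they close (so a half turn about z gives the same grasp; the last joint's range is limited). The gripper opens to 88 mm and grips with 3 to 60 N. Pads are 19 mm wide; open, the fingers measure 130 mm over their backs; the gripper's body (78 mm by 193 mm) begins 47 mm behind the grasp point.
Start: joints at [-0.981, 0.359, 0.012, 0, -1.224, -0.288], TCP at [0.201, -0.644, 0.227] pointing down, gripper open.
Joint ranges: [-3.07, 3.07], [-1.43, 2.12], [-1.02, 1.25], [-3.03, 1.67], [-3.05, -0], [-3.03, 3.03]. Speed limits (rad/s): [2.39, 2.39, 3.01, 3.14, 3.14, 3.14].

## Interface

Orientations are given as [roll, pitch, yaw] about the fixed x, y, z axes, in that order (R = Rz(yaw) Ry(pitch) Rx(roll)).
In Python, from station import arm gives the robot as it stands.
- The arm moves only by the tool step_arm, never from a script. Its argument "rows" is a list of rows, each a list of 5 numbers: the shift along the world's x, y, z in m, then the turn about the world's z in rad, then the finger opening in m, from 0 to 0.0876. In form: [[x, y, z, spin, gripper], ...]. A call has 1 to 20 rows; each row is the pose to reach, as a shift and turn from the pose commanded when the call began; what a row does not reach only later rows make up. A row lasts 1/10 s, in which the tool goes at most 50 mm and 8.59 degrees, less where a joint would pass 70% of its speed; a pose out of reach is approached as far as the arm can. A call with a gripper value outside its range is refused whole. The fingers move at their own pace and stop on an object; "newtons" is the grip in N (left out, the last holds). Time passes only in rows, so rows that repeat a pose let the fingers close. It gives the time, the measured TCP pose, the force, the opening and the grip force at its end, in the units of the state.
- arm.get_state(): the state, without advancing time (a new reading comes with each control period).
- arm.grab_frame(name): name is "side" or "top"; returns a dict with "color" (384x512x3 uint8, blue, green, red), "vfov" (degrees; the focal length in pixels is half the picture's height over the tangent of half this angle, whatever the lens; pixels are square), "cx", "cy" (the principal point, pixels), "rvec" (rotation vector, rad) and "tvec" (3), from world to camera coordinates, as OpenCV has them. Camera axes: x right, y down, z forward; pixel columns grow to the right and rows downward; lengths in m; the calibration is good to about 2 mm. A picture is of the moment at which its call begins. There is no depth.
- arm.job_done(): hands the job in; it is judged then, once.
The state is a dict: "t": time; "q": joint angles; "qd": joint speeds; "joint_efforts": joint torques, N m; "eef_pos": TCP position; "ee_rot": TCP orientation; "force": force on the tool from outside, world axes, zero at the start; "moment": the same for the moment, N m; "width": finger opening in m; "gripper_force": force on a finger pad.
Only numpy, scipy, OpenCV 4.12 (cv2) and the standard library are available. Lean on these libraries where they do the work, as an engineer would, in place of code of your own. Each camera call takes 0.05 s, during which the arm holds its last target. There are 200 camera calls.

## Working session

There is one attempt and no reset: what is moved stays moved. The work goes in short steps, Python scripts to look and compute and a tool call to move; the robot and the scene stay as the last step left them, time stands still between calls to the robot, and variables do not carry over. Pictures are saved under pics/ and viewed, at most 10 in all, crops included, and the job is handed in when it is done.

Besides the shell and the picture viewer there is one more tool, called after "Emit:" in YAML: its name, and indented under it one key for each argument. step_arm: Moves the arm, as the interface text tells. Its arguments: {"type":"object","properties":{"rows":{"type":"array"},"newtons":{"type":"number"}},"required":["rows"]}

```bash
mkdir -p pics; cat > h.py <<'E'
import numpy as np, cv2
from station import arm
def grab(n):
    f=arm.grab_frame(n); im=np.array(f["color"]); h=im.shape[0]
    fl=h/2/np.tan(np.radians(f["vfov"])/2)
    K=np.array([[fl,0,f["cx"]],[0,fl,f["cy"]],[0,0,1]])
    return im,K,np.array(f["rvec"],float),np.array(f["tvec"],float)
def ray(K,r,t,uv,z):
    R=cv2.Rodrigues(r)[0]; uv=np.atleast_2d(np.array(uv,float))
    c=-R.T@t.ravel(); d=(R.T@np.linalg.inv(K)@np.c_[uv,np.ones(len(uv))].T).T
    return c+d*((z-c[2])/d[:,2])[:,None]
def proj(K,r,t,P): return cv2.projectPoints(np.array(P,float).reshape(-1,1,3),r,t,K,None)[0].reshape(-1,2)
E
python3 - <<'E'
from h import *
for n in("top","side"):
    im,K,r,t=grab(n); np.savez(n+".npz",im=im,K=K,r=r,t=t)
    cv2.imwrite(f"pics/{n}0.png",cv2.resize(im,(800,600),interpolation=cv2.INTER_CUBIC))
    print(n,K[0,0],-cv2.Rodrigues(r)[0].T@t.ravel())
s=arm.get_state();print(s)
E
```

```text
top 434.0796157640199 [ 0.46456219 -0.02032962  1.30281007]
side 444.0123715515843 [0.46159566 0.73792181 0.91677815]
{'t': 0.1, 'q': array([-9.80883336e-01,  3.59337930e-01,  1.11738149e-02, -3.31578661e-04,
       -1.22410562e+00, -2.88113163e-01]), 'qd': array([-0.00047895, -0.00067662,  0.00203689,  0.00146464,  0.00120032,
       -0.00073629]), 'joint_efforts': array([-2.38335007e-03, -5.84163237e+01,  2.93752205e+01,  7.01561719e+00,
        1.01577325e-02, -6.38546658e-05]), 'eef_pos': array([ 0.2005001 , -0.64408189,  0.22570772]), 'ee_rot': array([ 3.14009140e+00, -1.19826899e-04, -2.83990563e+00]), 'force': array([ 0.1038335 ,  0.38809469, -0.93597156]), 'moment': array([-0.0117445 , -0.04729863, -0.04012689]), 'gripper_force': 0.0, 'width': 0.08774589823517195}
```

View pics/top0.png

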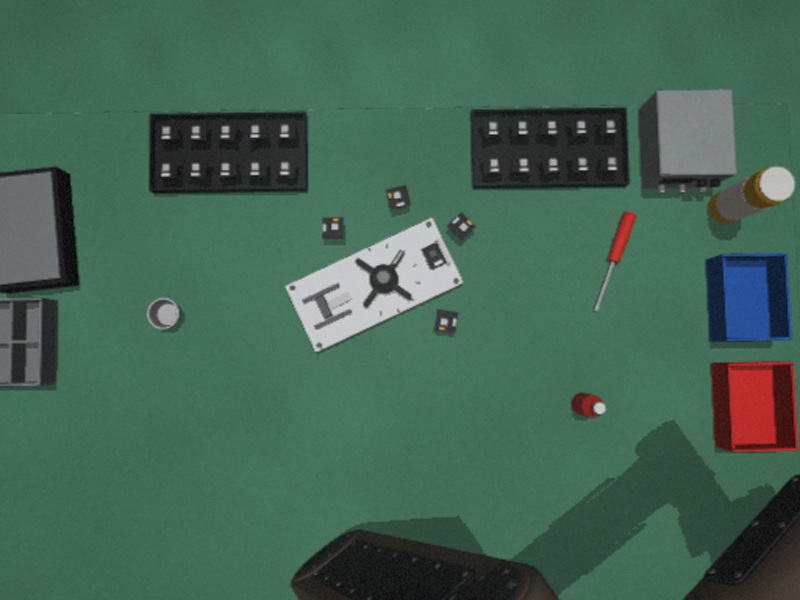

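View pics/side0.png

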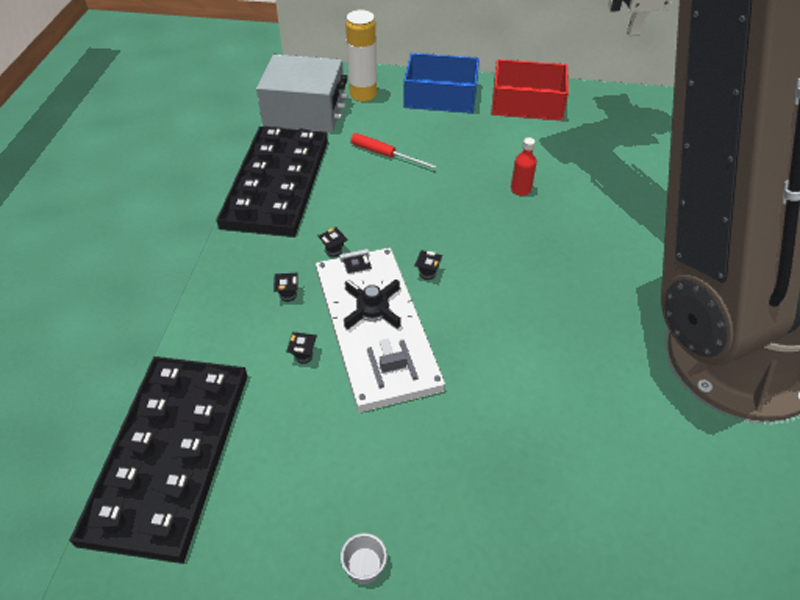

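```bash
python3 - <<'E'
from h import *
d=np.load("top.npz");im,K,r,t=[d[k] for k in("im","K","r","t")]
hsv=cv2.cvtColor(im,cv2.COLOR_BGR2HSV)
m=((hsv[...,1]<50)&(hsv[...,2]>120)).astype(np.uint8)
m[:,:170]=0;m[:,310:]=0;m[:135]=0;m[230:]=0
m=cv2.morphologyEx(m,cv2.MORPH_CLOSE,np.ones((3,3)))
cs=cv2.findContours(m,0,2)[0];c=max(cs,key=cv2.contourArea)
P=ray(K,r,t,c[:,0],.024)[:,:2].astype(np.float32)
(ct,sz,a)=cv2.minAreaRect(P);print(ct,sz,a)
B=cv2.boxPoints((ct,sz,a));print(B)
# long axis dir with +y component
e=[B[1]-B[0],B[2]-B[1]];y=max(e,key=np.linalg.norm);y=y/np.linalg.norm(y);y=y*np.sign(y[1])
x=np.array([y[1],-y[0]]);o=np.array(ct)-.02*y
print("yaw",np.arctan2(x[1],x[0]),"origin",o)
# lens center check
cl=proj(K,r,t,[[*o,.07],[*o,.05],[*o,.024]]);print(cl)
x0,y0,w,h=180,135,125,94
cv2.imwrite("pics/c1.png",cv2.resize(im[y0:y0+h,x0:x0+w],None,fx=6.38,fy=6.38,interpolation=cv2.INTER_CUBIC))
d=np.load("side.npz");im=d["im"]
cv2.imwrite("pics/c2.png",cv2.resize(im[150:270,165:295],None,fx=5,fy=5,interpolation=cv2.INTER_CUBIC))
E
```

```text
(0.5977297425270081, 0.022735580801963806) (0.1399596631526947, 0.3102787137031555) 24.33283233642578
[[ 0.47004336  0.13525924]
 [ 0.5978895  -0.14745659]
 [ 0.7254161  -0.08978808]
 [ 0.59757     0.19292775]]
yaw 0.4246879 origin [0.60597047 0.00451223]
[[244.99069826 176.81519562]
 [245.14149361 177.59913338]
 [245.33052993 178.58187392]]
```

View pics/c1.png

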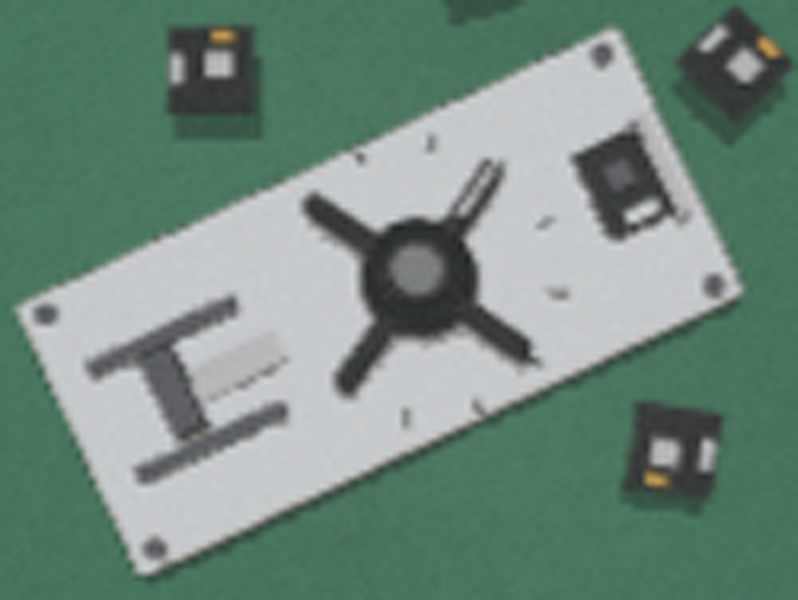

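View pics/c2.png

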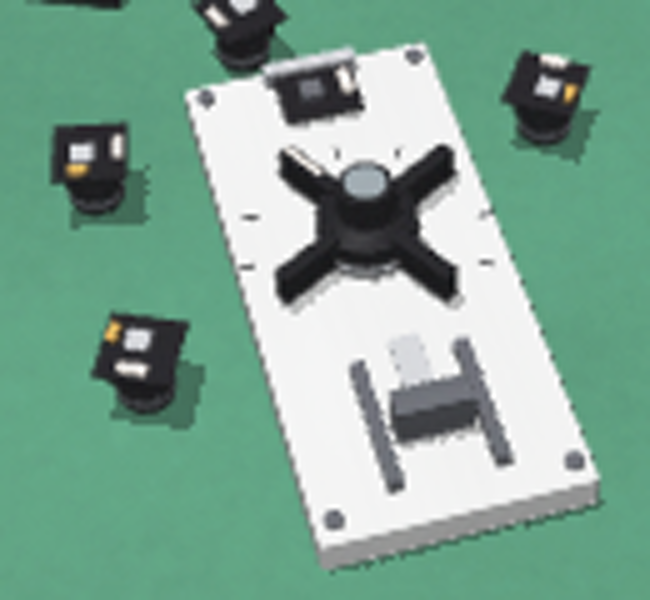

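```bash
cat >> h.py <<'E'
O=np.array([0.606,0.0045]); YAW=0.4247
def J(x,y): # jig mm -> world
    c,s=np.cos(YAW),np.sin(YAW); return O+np.array([c*x-s*y,s*x+c*y])/1000
def lugpose(phi,gap,r=60,half=14.5): # finger behind lug at jig angle phi deg (ccw)
    a=np.radians(phi); h=half+gap
    p=J(r*np.cos(a)-h*np.sin(a), r*np.sin(a)+h*np.cos(a))
    return np.array([*p,YAW+a+np.pi/2])
def cur():
    s=arm.get_state(); return np.array([*s["eef_pos"][:2],s["ee_rot"][2]]),s
def rel(p,c):
    d=p-c; return np.round(np.r_[d[:2]*1000, d[2]],3)
E
python3 - <<'E'
from h import *
c,s=cur();print(lugpose(-150,15),rel(lugpose(-150,15),c),s["eef_pos"])
E
```

```text
[ 0.59498257 -0.06144593 -0.62249755] [394.482 582.636   2.217] [ 0.2005001  -0.64408189  0.22570772]
```

Emit:
step_arm:
  rows:
    - [0.394,0.583,0,2.217,0]
    - [0.394,0.583,0,2.217,0]
    - [0.394,0.583,0,2.217,0]
    - [0.394,0.583,0,2.217,0]
    - [0.394,0.583,0,2.217,0]
    - [0.394,0.583,0,2.217,0]
    - [0.394,0.583,0,2.217,0]
    - [0.394,0.583,0,2.217,0]
    - [0.394,0.583,0,2.217,0]
    - [0.394,0.583,0,2.217,0]
    - [0.394,0.583,0,2.217,0]
    - [0.394,0.583,0,2.217,0]
    - [0.394,0.583,0,2.217,0]
    - [0.394,0.583,0,2.217,0]
    - [0.394,0.583,0,2.217,0]
    - [0.394,0.583,0,2.217,0]
    - [0.394,0.583,0,2.217,0]
    - [0.394,0.583,0,2.217,0]
    - [0.394,0.583,0,2.217,0]
    - [0.394,0.583,0,2.217,0]

```text
t: 2.1
eef_pos: [0.5943, -0.0623, 0.2269]
ee_rot: [-3.141, -0.0, -0.625]
force: [0.6, -0.1, -0.2]
width: 0.0006
gripper_force: 0.0
```

```bash
python3 - <<'E'
from h import *
c,s=cur();print(c,s["eef_pos"],s["t"],s["width"],rel(lugpose(-150,15),c),s["force"])
im,K,r,t=grab("side")
cv2.imwrite("pics/s1.png",cv2.resize(im[120:280,140:340],None,fx=3.75,fy=3.75,interpolation=cv2.INTER_CUBIC))
E
```

```text
[ 0.59432456 -0.0622834  -0.62490164] [ 0.59432456 -0.0622834   0.22688646] 2.1 0.0005735725849632051 [0.658 0.837 0.002] [ 0.64436392 -0.14186087 -0.22467638]
```

Emit:
step_arm:
  rows:
    - [0,0.001,-0.04,0,0]
    - [0,0.001,-0.08,0,0]
    - [0,0.001,-0.115,0,0]
    - [0,0.001,-0.145,0,0]
    - [0,0.001,-0.145,0,0]
    - [0,0.001,-0.145,0,0]

```text
t: 2.75
eef_pos: [0.5949, -0.0608, 0.0821]
ee_rot: [3.141, -0.0, -0.623]
force: [0.2, 0.1, -0.6]
width: 0.0006
gripper_force: 0.0
```

```bash
python3 - <<'E'
from h import *
c,s=cur();print(c,s["eef_pos"])
im,K,r,t=grab("side");cv2.imwrite("pics/s1.png",cv2.resize(im[100:280,140:340],None,fx=3.3,fy=3.3,interpolation=cv2.INTER_CUBIC))
E
```

```text
[ 0.5948837  -0.06082133 -0.62295778] [ 0.5948837  -0.06082133  0.08212331]
```

View pics/s1.png

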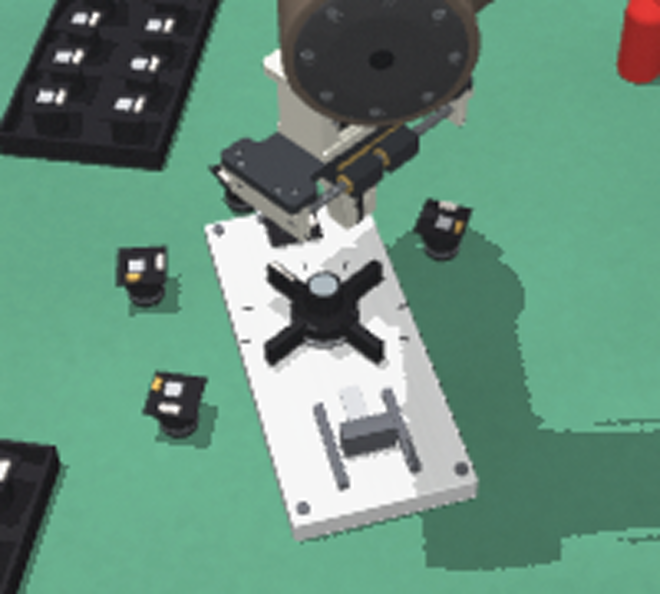

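Emit:
step_arm:
  rows:
    - [0,0,-0.02,0,0]
    - [0,0,-0.035,0,0]
    - [0,0,-0.041,0,0]
    - [0,0,-0.041,0,0]
    - [0,0,-0.041,0,0]

```text
t: 3.3
eef_pos: [0.5956, -0.0604, 0.042]
ee_rot: [-3.14, -0.002, -0.623]
force: [0.2, -0.3, -0.1]
width: 0.0007
gripper_force: 0.0
```

```bash
cat >>h.py <<'E'
def plan(lst):
    c,s=cur();print(s["t"],s["eef_pos"],s["force"])
    for ph,g in lst: print(ph,g,rel(lugpose(ph,g),c))
E
python3 - <<'E'
from h import *
plan([(-150,g) for g in(10,5,2,0)]+[(-150-d,0) for d in np.arange(3,24.1,3)])
E
```

```text
3.3 [ 0.59564088 -0.06039451  0.04204133] [ 0.17398441 -0.33370553 -0.10234389]
-150 10 [-4.72   1.864  0.   ]
-150 5 [-8.783  4.779  0.   ]
-150 2 [-11.22    6.528   0.   ]
-150 0 [-12.845   7.695   0.   ]
-153.0 0 [-15.806   8.987  -0.052]
-156.0 0 [-18.697  10.433  -0.105]
-159.0 0 [-21.507  12.029  -0.157]
-162.0 0 [-24.23   13.769  -0.209]
-165.0 0 [-26.858  15.649  -0.262]
-168.0 0 [-29.385  17.664  -0.314]
-171.0 0 [-31.802  19.809  -0.366]
-174.0 0 [-34.104  22.078  -0.419]
```

Emit:
step_arm:
  rows:
    - [-0.0047,0.0019,0,0,0]
    - [-0.0088,0.0048,0,0,0]
    - [-0.0112,0.0065,0,0,0]
    - [-0.0128,0.0077,0,0,0]
    - [-0.0143,0.0083,0,-0.026,0]
    - [-0.0158,0.009,0,-0.052,0]
    - [-0.0172,0.0097,0,-0.078,0]
    - [-0.0187,0.0104,0,-0.105,0]
    - [-0.0201,0.0112,0,-0.131,0]
    - [-0.0215,0.012,0,-0.157,0]
    - [-0.0229,0.0129,0,-0.183,0]
    - [-0.0242,0.0138,0,-0.209,0]
    - [-0.0255,0.0147,0,-0.235,0]
    - [-0.0268,0.0156,0,-0.262,0]
    - [-0.0281,0.0166,0,-0.288,0]
    - [-0.0294,0.0177,0,-0.314,0]
    - [-0.0294,0.0177,0,-0.314,0]
    - [-0.0294,0.0177,0,-0.314,0]

```text
t: 5.1
eef_pos: [0.5652, -0.0427, 0.0406]
ee_rot: [-3.142, -0.0, -0.936]
force: [0.3, -0.5, -0.3]
width: 0.0006
gripper_force: 0.0
```

```bash
python3 - <<'E'
from h import *
plan([(-168-d,0) for d in np.arange(2,31,2)])
im,K,r,t=grab("side");cv2.imwrite("pics/s2.png",cv2.resize(im[100:280,140:340],None,fx=3.3,fy=3.3,interpolation=cv2.INTER_CUBIC))
E
```

```text
5.1 [ 0.56521641 -0.04273156  0.04059976] [ 0.32109956 -0.48402009 -0.2810967 ]
-170 0 [-0.584  1.417 -0.035]
-172 0 [-2.158  2.889 -0.07 ]
-174 0 [-3.679  4.415 -0.105]
-176 0 [-5.147  5.992 -0.14 ]
-178 0 [-6.558  7.621 -0.175]
-180 0 [-7.911  9.297 -0.21 ]
-182 0 [-9.206 11.019 -0.245]
-184 0 [-10.439  12.786  -0.279]
-186 0 [-11.61   14.595  -0.314]
-188 0 [-12.717  16.443  -0.349]
-190 0 [-13.759  18.329  -0.384]
-192 0 [-14.734  20.25   -0.419]
-194 0 [-15.642  22.204  -0.454]
-196 0 [-16.481  24.189  -0.489]
-198 0 [-17.251  26.201  -0.524]
```

View pics/s2.png

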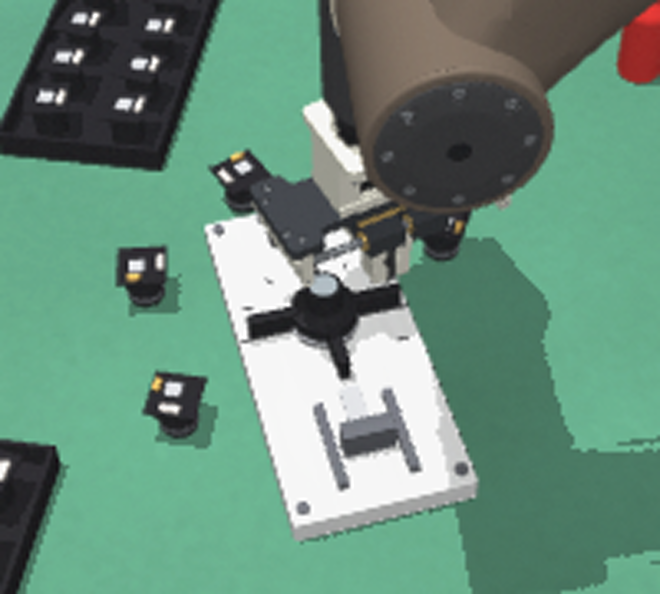

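The dial has snapped one click: lugs now lie along the jig axes (arms at (270,322), (385,297), (345,365)), with the finger just behind the -x lug.

Emit:
step_arm:
  rows:
    - [-0.0006,0.0014,0,-0.035,0]
    - [-0.0022,0.0029,0,-0.07,0]
    - [-0.0037,0.0044,0,-0.105,0]
    - [-0.0051,0.006,0,-0.14,0]
    - [-0.0066,0.0076,0,-0.175,0]
    - [-0.0079,0.0093,0,-0.21,0]
    - [-0.0092,0.011,0,-0.245,0]
    - [-0.0104,0.0128,0,-0.279,0]
    - [-0.0116,0.0146,0,-0.314,0]
    - [-0.0127,0.0164,0,-0.349,0]
    - [-0.0138,0.0183,0,-0.384,0]
    - [-0.0147,0.0203,0,-0.419,0]
    - [-0.0156,0.0222,0,-0.454,0]
    - [-0.0165,0.0242,0,-0.489,0]
    - [-0.0173,0.0262,0,-0.524,0]
    - [-0.0173,0.0262,0,-0.524,0]
    - [-0.0173,0.0262,0,-0.524,0]

```text
t: 6.85
eef_pos: [0.548, -0.0166, 0.0406]
ee_rot: [-3.142, 0.0, -1.46]
force: [0.4, -0.6, 0.7]
width: 0.0005
gripper_force: 0.0
```

```bash
cat >>h.py <<'E'
def dial(name="side"):
    # where is the dial: dark fraction on plate-height ring z=.05 sampled at r 45..58, modulo 90
    im,K,r,t=grab(name); g=cv2.cvtColor(im,cv2.COLOR_BGR2GRAY)
    out=[]
    for a in range(0,360,2):
        P=[[*J(q*np.cos(np.radians(a)),q*np.sin(np.radians(a))),.05] for q in range(40,60,2)]
        uv=proj(K,r,t,P).astype(np.float32)
        out.append(cv2.remap(g,uv[:,0],uv[:,1],1).mean())
    print("dark",[(a*2,int(v)) for a,v in enumerate(out) if v<70])
    return im
E
python3 - <<'E'
from h import *
plan([(-198-d,0) for d in np.arange(2,31,2)])
im=dial();cv2.imwrite("pics/s3.png",cv2.resize(im[100:280,140:340],None,fx=3.3,fy=3.3,interpolation=cv2.INTER_CUBIC))
E
```

```text
6.85 [ 0.54797234 -0.01661179  0.04058667] [ 0.38118906 -0.63349547  0.70726805]
-200 0 [-0.705  2.12  -0.036]
-202 0 [-1.332  4.181 -0.07 ]
-204 0 [-1.887  6.263 -0.105]
-206 0 [-2.369  8.363 -0.14 ]
-208 0 [-2.777 10.478 -0.175]
-210 0 [-3.111 12.607 -0.21 ]
-212 0 [-3.37  14.746 -0.245]
-214 0 [-3.555 16.892 -0.28 ]
-216 0 [-3.665 19.044 -0.315]
-218 0 [-3.7   21.199 -0.35 ]
-220 0 [-3.659 23.353 -0.385]
-222 0 [-3.543 25.504 -0.42 ]
-224 0 [-3.352 27.65  -0.454]
-226 0 [-3.087 29.788 -0.489]
-228 0 [-2.747 31.916 -0.524]
dark [(58, 53), (60, 49), (62, 47), (64, 39), (66, 32), (68, 46), (128, 60), (130, 42), (132, 34), (134, 32), (136, 32), (138, 32), (140, 32), (142, 33), (144, 36), (146, 37), (148, 36), (150, 37), (152, 58), (214, 62), (216, 63), (330, 51), (332, 49), (334, 49), (336, 45), (338, 39), (340, 36), (342, 36), (344, 36), (346, 37), (348, 38), (350, 40), (352, 63)]
```

View pics/s3.png

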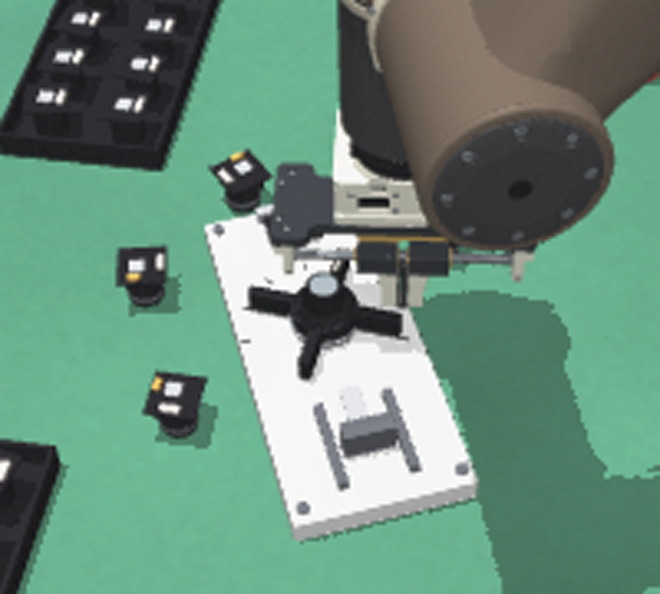

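Second click done: the pushed lug is at (400,322), i.e. 150° in the jig, the finger just behind it. Third click.

Emit:
step_arm:
  rows:
    - [-0.0007,0.0021,0,-0.036,0]
    - [-0.0013,0.0042,0,-0.07,0]
    - [-0.0019,0.0063,0,-0.105,0]
    - [-0.0024,0.0084,0,-0.14,0]
    - [-0.0028,0.0105,0,-0.175,0]
    - [-0.0031,0.0126,0,-0.21,0]
    - [-0.0034,0.0147,0,-0.245,0]
    - [-0.0036,0.0169,0,-0.28,0]
    - [-0.0037,0.019,0,-0.315,0]
    - [-0.0037,0.0212,0,-0.35,0]
    - [-0.0037,0.0234,0,-0.385,0]
    - [-0.0035,0.0255,0,-0.42,0]
    - [-0.0034,0.0277,0,-0.454,0]
    - [-0.0031,0.0298,0,-0.489,0]
    - [-0.0027,0.0319,0,-0.524,0]
    - [-0.0027,0.0319,0,-0.524,0]
    - [-0.0027,0.0319,0,-0.524,0]

```text
t: 8.6
eef_pos: [0.5452, 0.0153, 0.0405]
ee_rot: [3.142, -0.0, -1.983]
force: [0.1, 1.1, 0.4]
width: 0.0005
gripper_force: 0.0
```

```bash
python3 - <<'E'
from h import *
plan([(-228-d,0) for d in np.arange(2,31,2)])
im=dial();cv2.imwrite("pics/s4.png",cv2.resize(im[100:280,140:340],None,fx=3.3,fy=3.3,interpolation=cv2.INTER_CUBIC))
E
```

```text
8.6 [0.54522407 0.01525272 0.0405296 ] [0.11943286 1.0798804  0.39667808]
-230 0 [ 0.416  2.166 -0.035]
-232 0 [ 0.903  4.265 -0.07 ]
-234 0 [ 1.464  6.345 -0.105]
-236 0 [ 2.097  8.404 -0.14 ]
-238 0 [ 2.801 10.441 -0.175]
-240 0 [ 3.576 12.451 -0.21 ]
-242 0 [ 4.421 14.433 -0.245]
-244 0 [ 5.334 16.385 -0.28 ]
-246 0 [ 6.315 18.303 -0.315]
-248 0 [ 7.362 20.186 -0.35 ]
-250 0 [ 8.474 22.031 -0.384]
-252 0 [ 9.65  23.837 -0.419]
-254 0 [10.889 25.6   -0.454]
-256 0 [12.188 27.319 -0.489]
-258 0 [13.546 28.991 -0.524]
dark [(28, 63), (30, 51), (32, 50), (34, 45), (36, 38), (38, 32), (40, 31), (42, 30), (44, 33), (46, 50), (104, 46), (106, 33), (108, 31), (110, 31), (112, 33), (114, 36), (116, 38), (118, 37), (120, 38), (122, 59), (164, 65), (166, 64), (168, 65), (170, 66), (172, 68), (174, 68), (176, 68), (178, 67), (180, 66), (182, 66), (184, 67), (200, 69), (216, 69), (218, 69), (300, 57), (302, 50), (304, 51), (306, 50), (308, 54), (310, 65)]
```

Emit:
step_arm:
  rows:
    - [0.0004,0.0022,0,-0.035,0]
    - [0.0009,0.0043,0,-0.07,0]
    - [0.0015,0.0063,0,-0.105,0]
    - [0.0021,0.0084,0,-0.14,0]
    - [0.0028,0.0104,0,-0.175,0]
    - [0.0036,0.0125,0,-0.21,0]
    - [0.0044,0.0144,0,-0.245,0]
    - [0.0053,0.0164,0,-0.28,0]
    - [0.0063,0.0183,0,-0.315,0]
    - [0.0074,0.0202,0,-0.35,0]
    - [0.0085,0.022,0,-0.384,0]
    - [0.0097,0.0238,0,-0.419,0]
    - [0.0109,0.0256,0,-0.454,0]
    - [0.0122,0.0273,0,-0.489,0]
    - [0.0135,0.029,0,-0.524,0]
    - [0.0135,0.029,0,-0.524,0]
    - [0.0135,0.029,0,-0.524,0]

```text
t: 10.35
eef_pos: [0.5586, 0.0442, 0.0405]
ee_rot: [3.142, -0.0, -2.507]
force: [-0.0, -0.9, 0.4]
width: 0.0004
gripper_force: 0.0
```

```bash
python3 - <<'E'
from h import *
plan([(-258,25),(-250,15)])
im=dial();cv2.imwrite("pics/s5.png",cv2.resize(im[100:280,140:340],None,fx=3.3,fy=3.3,interpolation=cv2.INTER_CUBIC))
# slide pose: block behind at travel 0: y=125+8; finger long side along jig x => tool y along jig x
c,s=cur()
for y in (165,155,150,130,122.5): 
    for yw in (YAW+np.pi/2-np.pi,YAW-3*np.pi/2): print(y,rel(np.array([*J(0,y),yw]),c))
E
```

```text
10.35 [0.55864206 0.04422579 0.04053439] [-0.0133922  -0.87995914  0.41221568]
-258 25 [-20.012 -14.794  -0.   ]
-250 15 [-15.673 -17.424   0.14 ]
dark [(0, 53), (2, 52), (4, 51), (6, 45), (8, 38), (10, 35), (12, 33), (14, 34), (16, 34), (18, 36), (20, 43), (22, 65), (82, 57), (84, 41), (86, 40), (88, 39), (90, 37), (92, 49), (132, 61), (134, 60), (136, 63), (138, 66), (140, 67), (142, 65), (144, 65), (146, 65), (148, 64), (150, 64), (152, 62), (154, 60), (156, 57), (158, 57), (160, 55), (162, 56), (164, 56), (166, 56), (168, 56), (170, 55), (172, 54), (174, 51), (176, 49), (178, 47), (180, 47), (182, 48), (184, 51), (186, 55), (188, 59), (200, 56), (202, 55), (204, 62), (274, 61)]
165 [-20.612 110.635   1.361]
165 [-20.612 110.635  -1.78 ]
155 [-16.492 101.523   1.361]
155 [-16.492 101.523  -1.78 ]
150 [-14.432  96.968   1.361]
150 [-14.432  96.968  -1.78 ]
130 [-6.191 78.744  1.361]
130 [-6.191 78.744 -1.78 ]
122.5 [-3.1   71.911  1.361]
122.5 [-3.1   71.911 -1.78 ]
```

View pics/s5.png

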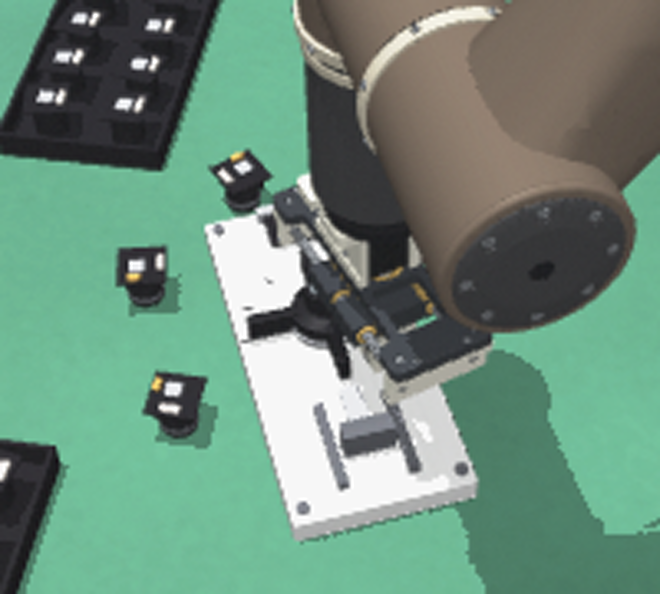

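Fourth click done (lugs back on the jig axes, -> 0/90°). Backing off and going behind the slide.

Emit:
step_arm:
  rows:
    - [-0.003,-0.002,0,0,0]
    - [-0.0048,-0.0035,0,0,0]
    - [-0.0048,-0.0035,0.015,0,0]
    - [-0.0048,-0.0035,0.045,0,0]
    - [-0.0048,-0.0035,0.08,0,0]
    - [-0.02,0.03,0.08,0.14,0]
    - [-0.0206,0.0706,0.08,0.28,0]
    - [-0.0206,0.1106,0.08,0.42,0]
    - [-0.0206,0.1106,0.08,0.56,0]
    - [-0.0206,0.1106,0.08,0.7,0]
    - [-0.0206,0.1106,0.08,0.84,0]
    - [-0.0206,0.1106,0.08,0.98,0]
    - [-0.0206,0.1106,0.08,1.12,0]
    - [-0.0206,0.1106,0.08,1.26,0]
    - [-0.0206,0.1106,0.08,1.361,0]
    - [-0.0206,0.1106,0.05,1.361,0]
    - [-0.0206,0.1106,0.02,1.361,0]
    - [-0.0206,0.1106,0.002,1.361,0]
    - [-0.0206,0.1106,0.0,1.361,0]
    - [-0.0206,0.1106,0.0,1.361,0]

```text
t: 12.4
eef_pos: [0.538, 0.1547, 0.0406]
ee_rot: [3.141, -0.0, -1.147]
force: [0.6, -0.3, 0.1]
width: 0.0003
gripper_force: 0.0
```

```bash
python3 - <<'E'
from h import *
c,s=cur();print(c,s["eef_pos"],s["force"])
for y in (150,140,130,126,124,122.5,121.5,120.5): print(y,rel(np.array([*J(0,y),YAW-np.pi/2]),c))
im=dial("top");cv2.imwrite("pics/t5.png",cv2.resize(im[100:250,160:360],None,fx=4,fy=4,interpolation=cv2.INTER_CUBIC))
E
```

```text
[ 0.53801316  0.15470866 -1.14740745] [0.53801316 0.15470866 0.04057708] [ 0.57006582 -0.27409797  0.07453762]
150 [ 6.1800e+00 -1.3534e+01  1.0000e-03]
140 [ 1.0300e+01 -2.2646e+01  1.0000e-03]
130 [ 1.4421e+01 -3.1758e+01  1.0000e-03]
126 [ 1.6069e+01 -3.5402e+01  1.0000e-03]
124 [ 1.6893e+01 -3.7225e+01  1.0000e-03]
122.5 [ 1.7511e+01 -3.8591e+01  1.0000e-03]
121.5 [ 1.7923e+01 -3.9502e+01  1.0000e-03]
120.5 [ 1.8335e+01 -4.0414e+01  1.0000e-03]
dark [(0, 63), (2, 63), (90, 64), (92, 62), (94, 61), (96, 68), (266, 65), (268, 65), (270, 65)]
```

View pics/t5.png

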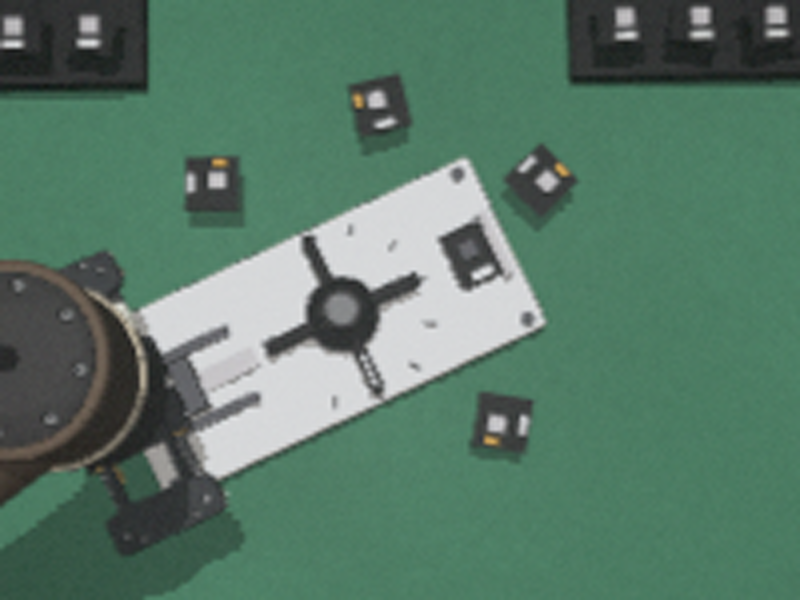

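The index lug (white line, (370,372)) now points along jig -x: stop 6, exactly four clicks on from stop 2. The hand is behind the slide; push it.

Emit:
step_arm:
  rows:
    - [0.0031,-0.0068,0,0,0]
    - [0.0062,-0.0135,0,0,0]
    - [0.0074,-0.0163,0,0,0]
    - [0.0086,-0.019,0,0,0]
    - [0.0095,-0.0208,0,0,0]
    - [0.0103,-0.0226,0,0,0]
    - [0.0111,-0.0245,0,0,0]
    - [0.012,-0.0263,0,0,0]
    - [0.0128,-0.0281,0,0,0]
    - [0.0136,-0.03,0,0,0]
    - [0.0144,-0.0318,0,0,0]
    - [0.0152,-0.0336,0,0,0]
    - [0.0161,-0.0354,0,0,0]
    - [0.0165,-0.0363,0,0,0]
    - [0.0169,-0.0372,0,0,0]
    - [0.0172,-0.0379,0,0,0]
    - [0.0172,-0.0379,0,0,0]

```text
t: 14.15
eef_pos: [0.5554, 0.1171, 0.0406]
ee_rot: [-3.141, 0.0, -1.148]
force: [0.2, 2.4, 1.3]
width: 0.0003
gripper_force: 1.1
```

Still sliding (about 2 N); creep on until the stop is felt.

Emit:
step_arm:
  rows:
    - [0.0002,-0.0005,0,0,0]
    - [0.0004,-0.0009,0,0,0]
    - [0.0006,-0.0014,0,0,0]
    - [0.0006,-0.0014,0,0,0]

```text
t: 14.55
eef_pos: [0.5555, 0.1169, 0.0406]
ee_rot: [-3.141, 0.001, -1.148]
force: [-4.3, 9.5, 3.4]
width: -0.0
gripper_force: 5.3
```

Emit:
step_arm:
  rows:
    - [0.0003,-0.0006,0,0,0]
    - [0.0004,-0.0009,0,0,0]
    - [0.0004,-0.0009,0,0,0]

```text
t: 14.85
eef_pos: [0.5556, 0.1167, 0.0406]
ee_rot: [-3.141, 0.002, -1.148]
force: [-8.0, 13.5, 5.1]
width: 0.0004
gripper_force: 8.0
```

Firmly against the stop. Back off, lift, and check.

Emit:
step_arm:
  rows:
    - [-0.002,0.0045,0,0,0]
    - [-0.006,0.013,0,0,0]
    - [-0.012,0.027,0,0,0]
    - [-0.012,0.027,0.03,0,0]
    - [-0.012,0.027,0.07,0,0]
    - [-0.02,0.065,0.11,0,0]
    - [-0.02,0.105,0.14,0,0]
    - [-0.02,0.145,0.15,0,0]
    - [-0.02,0.185,0.15,0,0]
    - [-0.02,0.205,0.15,0,0]
    - [-0.02,0.205,0.15,0,0]
    - [-0.02,0.205,0.15,0,0]

```text
t: 16.05
eef_pos: [0.5355, 0.3197, 0.1897]
ee_rot: [3.14, -0.001, -1.147]
force: [-0.3, -1.0, -0.5]
width: 0.0006
gripper_force: 0.0
```

```bash
python3 - <<'E'
from h import *
c,s=cur();print(s["eef_pos"],s["force"])
im=dial("top");cv2.imwrite("pics/t6.png",cv2.resize(im[100:250,160:360],None,fx=4,fy=4,interpolation=cv2.INTER_CUBIC))
E
```

```text
[0.53548717 0.31972523 0.18967646] [-0.34874399 -1.01973012 -0.4611745 ]
dark [(0, 61), (2, 60), (88, 69), (90, 62), (92, 60), (94, 59), (96, 65), (266, 61), (268, 62), (270, 63), (272, 69)]
```

View pics/t6.png

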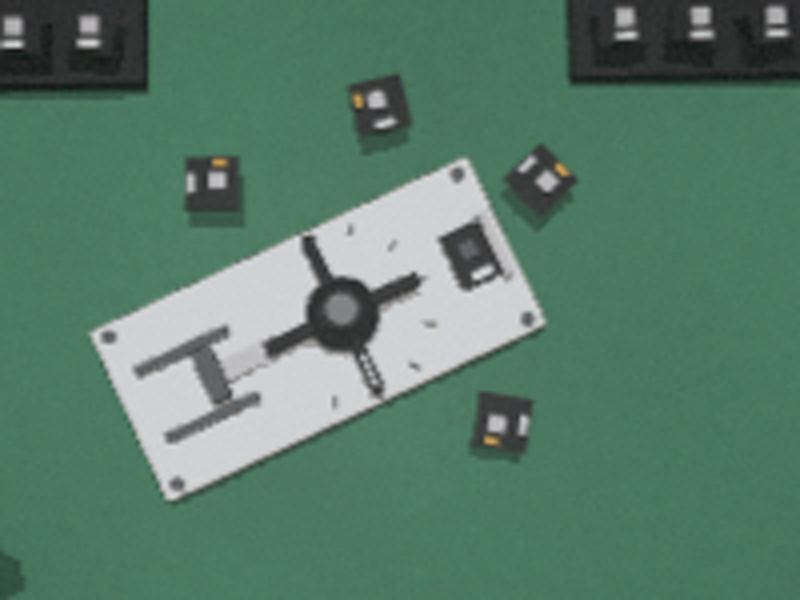

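The block sits home at (213,375), its tongue running under the lug. The index lug still points along -x at (370,372), and all four modules are where they were.

```bash
python3 -c "
from station import arm; print(arm.job_done())"
```

```text
the job is handed in; nothing more can be done
None
```

I turned the dial exactly four clicks clockwise (stop 2 to stop 6), pushed the locking slide home against its stop, took the hand clear and handed the job in at about 16 s.

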